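# Press a bush home with bench locking pliers and release them

### The job

A spare microscope focusing knob sits in the nest of the bench-mounted locking pliers, with its brass bush standing proud. Squeeze the pliers' upper handle down over centre so that they press the bush fully home and stay locked on it by themselves, take your hand off and leave them locked for two seconds, then free the work by pressing the release lever, so that the pliers spring open. Feel your way and do not force the handle or the lever against their stops, do not touch the knob or the bush with your hand, leave the knob in its nest and leave the other things on the bench alone.

Things in the scene. Friction and masses are not known exactly. Their poses are not given: they have to be found in the camera images.
- pliers: Steel locking pliers upright on a grey base plate (305 x 90 x 12 mm) screwed to the bench; lower jaw and lower handle are fixed. Origin on the bench under the main pivot, z up, jaws towards -x, handles towards +x, all at y = 0. The plate spans x -160 to +145 mm; the cheeks at the pivot reach 107 mm up.
- pivot (a point): Main pivot, 95 mm above the bench, about which the upper handle swings down (about the pliers' +y axis) when squeezed; the upper jaw with its sprung pad, 12 mm across, then comes down on the bush. The pliers lock by themselves once the handle is past centre and on its stop.
- nest (a point): Centre of the floor of the round nest of the lower jaw, 120 mm from the pivot (x -120 mm), 35 mm above the bench; rim 4 mm high. The upper jaw overhangs it.
- handle_grip (a point): Point to press on the movable upper handle: on its rubber top, 125 mm from the pivot. Straight bar, 26 mm wide, 16 mm thick. Pushed down here it first takes up free play (1 to 2 N), then 5 N, about 6 to 9 N before centre, then gives way and meets a hard stop. Locked, this point is 96 to 119 mm above the bench; the start (155 to 210 mm) does not tell where. 12 to 15 N is ample, over 28 N damages it.
- handle_end (a point): Top of the upper handle's outer end, 150 mm from the pivot. When the pliers are released the handle springs up by itself until handle_grip is at least 145 mm above the bench (not always as high as it began); this end then lies within x +150 mm in the frame of the pliers.
- lever_pin (a point): Pin of the release lever, x +125 mm, 56 mm above the bench, in the fixed lower handle. The lever turns about it; its short inner end lies under the upper handle's linkage and lifts it off when the paddle is pressed.
- release_pad (a point): Centre of the top of the release lever's flat steel paddle (60 x 26 mm), at x +205 mm, z 62 mm in the frame of the pliers at rest, beyond the handle's end. Pressed DOWN here: 1 to 2 mm of play, then about 5 N; the pliers come free after 8 to 20 mm; stop 29 mm down (over 28 N damages it). It springs back up when left.
- knob: Loose black focusing knob, a disc 44 mm across and 20 mm high, standing in the nest. Origin at the centre of its underside, z up.
- bush: Brass bush 20 mm across in the middle of the knob's top, held by friction. Origin at the centre of its top face, which starts 3 to 4 mm above the knob's top face (23 to 24 mm above the knob's origin) and is level with it when home (20 mm).
- jar: Bystander: amber glass jar with black cap, 52 mm across, 75 mm high, loose. Origin at the centre of its underside.
- slide_box: Bystander: grey plastic box for slides, 90 x 60 x 32 mm, loose. Origin at the centre of its underside.
- spare_knob: Bystander: small black stepped knob, 34 mm across, 26 mm high, loose. Origin at the centre of its underside.
Not all that is in view belongs to the job. What is shaped like the knob but blue or pink is not meant.

How it is judged:
On the way, in this order (a step that is already met when the one before it is completed fails the run):
1. the bush is pressed home by the pliers (z of bush in the frame of knob below 0.0208 m and contact force between pliers and bush above 20 N), for 0.1 s.
2. with the robot off the pliers, they stay locked on the bush for 1.5 s (all of step 1 and contact force between each of the arm, the fingers and pliers below 0.2 N), for 1.5 s.
3. the release lever is pressed by the robot while the pliers are still locked on the bush (z of release_pad in the frame of pliers below 0.0595 m and contact force between pliers and bush above 5 N and contact force between any of the arm, the fingers and pliers above 0.5 N).
4. the pliers come off the bush while the release lever is down (z of release_pad in the frame of pliers below 0.058 m and contact force between pliers and bush below 0.1 N).
At the end, for the whole second after the job is handed in: The bush is home (its top face within 0.8 mm of the knob's), the pliers are unlocked and off the bush with the handle's grip point more than 135 mm above the bench, the knob lies at rest in the nest (within 6 mm along the pliers, 3 mm in height), and the robot is clear of the pliers (z of bush in the frame of knob below 0.0208 m and contact force between pliers and bush below 0.1 N and z of handle_grip in the frame of pliers above 0.135 m and z of knob in the frame of pliers between 0.032 and 0.038 m and x of knob in the frame of pliers between -0.126 and -0.114 m and linear speed of knob below 0.02 m/s and contact force between each of the arm, the fingers and pliers below 0.2 N); the robot touches nothing.
It fails at once if the handle, the lever or another part of the pliers is forced with more than 28 N (contact force between any of the arm, the fingers and pliers above 28 N).
It fails at once if the robot touches the knob or the bush (contact force between any of the arm, the fingers and knob above 0.5 N).
It fails at once if the jar is moved by more than 20 mm (distance of jar from where it was at the start of the episode above 0.02 m).
It fails at once if the slide box is moved by more than 20 mm (distance of slide_box from where it was at the start of the episode above 0.02 m).
It fails at once if the spare knob is moved by more than 20 mm (distance of spare_knob from where it was at the start of the episode above 0.02 m).
It also fails if it takes over 43 s, if anything falls off the work surface, if the arm or the gripper's body presses on something with over 40 N, if the wrist force passes 120 N, or if a joint passes its speed limit or range.

### The arm

A 6-joint arm with a two-finger parallel gripper is mounted at the origin on the work surface. World frame = base frame: x ahead of the robot, y to its left, z up, the work surface at z = 0. Lengths are in m, angles in rad, forces in N, time in s.
With the tool pointing down it reaches from about 0.325 to 0.85 m from the base axis. Payload 4.4 kg.
Tool frame: the origin (TCP) lies at the very end of the fingers, on their centre line; the grasp point (between the pads) lies arm.grip_depth behind it (arm.grip_depth is the distance from the TCP to the grasp point, in m); z points along the fingers, y is the line along which they close (so a half turn about z gives the same grasp; the last joint's range is limited). The gripper opens to 94 mm and grips with 3 to 60 N. Pads are 16 mm wide; open, the fingers measure 119 mm over their backs; the gripper's body (75 mm by 177 mm) begins 78 mm behind the grasp point.
Start: joints at [-1.411, 0.207, 1.542, -0, 1.393, -0.15], TCP at [0.175, -0.548, 0.181] pointing down, gripper open.
Joint ranges: [-2.73, 2.73], [-0.86, 2.22], [0.23, 2.46], [-1.11, 4.25], [0.08, 2.63], [-2.82, 2.82]. Speed limits (rad/s): [2.79, 2.79, 3.14, 3.14, 3.14, 3.14].

### API

Orientations are given as a 3x3 rotation matrix whose columns are the frame's x, y, z axes.
In Python, from workcell import arm gives the robot as it stands.
- The arm moves only by the tool step_arm, never from a script. Its arguments are lists of equal length, an entry for each row: "translation": the shift along the tool's x, y, z in cm, a list of three; "dr": the turn, a rotation vector about the tool's x, y, z in rad, a list of three; "claw": the opening in per cent of the stroke, from 0 (shut) to 100 (fully open). In form: {"translation": [[dx, dy, dz], ...], "dr": [[ax, ay, az], ...], "claw": [claw, ...]}. A call has 1 to 5 rows; each row shifts and turns the commanded pose from where the row before left it, along the tool's axes as they then stand; what a row does not reach is not made up. A row lasts 1/12 s, in which the tool goes at most 41.7 mm and 7.16 degrees, less where a joint would pass 70% of its speed; a pose out of reach is approached as far as the arm can. A call with a gripper value outside its range is refused whole. The fingers move at their own pace and stop on an object; "squeeze" is the grip in N (left out, the last holds). Time passes only in rows, so rows that do not move let the fingers close. It gives the time, the measured TCP pose, the force, the opening and the grip force at its end, in the units of the state.
- arm.read_state(): the state, without advancing time (a new reading comes with each control period).
- arm.camera(name): name is "side" or "top"; returns the picture (384x512x3 uint8, red, green, blue); there is no depth.
- arm.calibration(name): a dict with "intrinsics" (3x3 intrinsics, pixels), "position" and "orientation" of the camera in the world. Camera axes: x right, y down, z forward; pixel columns grow to the right and rows downward; lengths in m; the calibration is good to about 2 mm. A picture is of the moment at which its call begins. calibration takes no time and is no camera call.
- arm.close_job(): hands the job in; it is judged then, once.
The state is a dict: "clock": time; "joint_positions": joint angles; "qvel": joint speeds; "joint_torque": joint torques, N m; "ee_pos": TCP position; "tool_rot": TCP orientation; "wrist_force": force on the tool from outside, world axes, zero at the start; "moment": the same for the moment, N m; "gripper_width": finger opening in m; "finger_force": force on a finger pad.
Only numpy, scipy, OpenCV 4.12 (cv2) and the standard library are available. Lean on these libraries where they do the work, as an engineer would, in place of code of your own. Each camera call takes 0.05 s, during which the arm holds its last target. There are 200 camera calls.

## Working session

There is one attempt and no reset: what is moved stays moved. The work goes in short steps, Python scripts to look and compute and a tool call to move; the robot and the scene stay as the last step left them, time stands still between calls to the robot, and variables do not carry over. Pictures are saved under pics/ and viewed, at most 10 in all, crops included, and the job is handed in when it is done.

Besides the shell and the picture viewer there is one more tool, called after "Emit:" in YAML: its name, and indented under it one key for each argument. step_arm: Moves the arm, as the interface text tells. Its arguments: {"type":"object","properties":{"translation":{"type":"array","items":{"type":"array","items":{"type":"number"}}},"dr":{"type":"array","items":{"type":"array","items":{"type":"number"}}},"claw":{"type":"array","items":{"type":"number"}},"squeeze":{"type":"number"}},"required":["translation","dr","claw"]}

```bash
mkdir -p pics; python3 - <<'E'
from workcell import arm
import cv2
for n in("side","top"):
    im=arm.camera(n); cv2.imwrite(f"pics/{n}0.png",im[:,:,::-1])
    c=arm.calibration(n); print(n,c)
s=arm.read_state(); print(s)
E
```

```text
side {'intrinsics': array([[497.58728382,   0.        , 255.40963284],
       [  0.        , 497.58728382, 194.53617878],
       [  0.        ,   0.        ,   1.        ]]), 'position': array([0.46591809, 0.81847415, 0.64516061]), 'orientation': array([[-0.99519024, -0.04327375,  0.08788501],
       [-0.0964721 ,  0.58876658, -0.80252542],
       [-0.01701548, -0.80714391, -0.59010946]])}
top {'intrinsics': array([[498.54490382,   0.        , 258.49098409],
       [  0.        , 498.54490382, 188.19341593],
       [  0.        ,   0.        ,   1.        ]]), 'position': array([0.52084298, 0.13015987, 0.98842248]), 'orientation': array([[ 0.00710521, -0.99941195,  0.03354494],
       [-0.99996669, -0.0072359 , -0.00377636],
       [ 0.00401686, -0.03351699, -0.99943008]])}
{'clock': 0.1, 'joint_positions': array([-1.41152915e+00,  2.07349322e-01,  1.54278855e+00, -9.09216092e-06,
        1.39353696e+00, -1.50495878e-01]), 'qvel': array([-0.00210136, -0.00292813, -0.00453946, -0.00084011,  0.00096947,
        0.0014458 ]), 'joint_torque': array([-5.70744305e-04, -3.71867323e+01, -2.82295024e+01,  6.98979478e-02,
        3.11065000e-02, -5.15587624e-05]), 'ee_pos': array([ 0.17514144, -0.54685361,  0.18040944]), 'tool_rot': array([[ 9.52405384e-01,  3.04834166e-01, -3.39058251e-04],
       [ 3.04834204e-01, -9.52403217e-01,  2.05440253e-03],
       [ 3.03331913e-04, -2.05998058e-03, -9.99997832e-01]]), 'wrist_force': array([0.37162061, 0.57858984, 0.24842439]), 'moment': array([-0.04688834,  0.04946925, -0.01494452]), 'finger_force': 0.0, 'gripper_width': 0.09399388627120038}
```

View pics/side0.png

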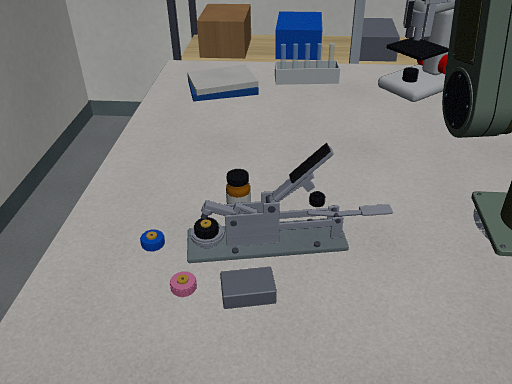

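View pics/top0.png

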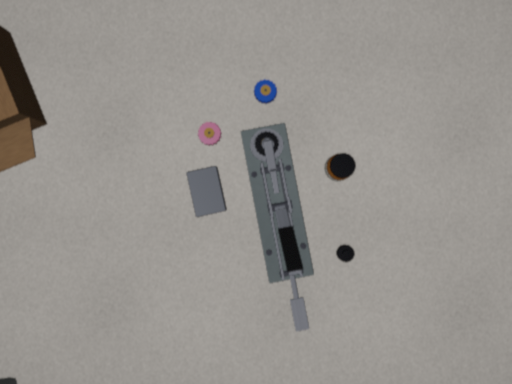

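The side view shows the pliers with the nest at about (206,230), the raised handle's end at (330,148) and the paddle at (376,210). In the top view the plate corners are near (242,130), (286,124), (312,275) and (269,282), with the paddle at (299,314). I'll enlarge both.

```bash
python3 - <<'E'
import cv2
a=cv2.imread("pics/top0.png")[115:340,225:375]; a=cv2.resize(a,None,fx=2.6,fy=2.6,interpolation=cv2.INTER_CUBIC)
b=cv2.imread("pics/side0.png")[135:265,180:400]; b=cv2.resize(b,None,fx=3.6,fy=3.6,interpolation=cv2.INTER_CUBIC)
cv2.imwrite("pics/tc.png",a);cv2.imwrite("pics/sc.png",b)
E
```

```text
(no output)
```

View pics/tc.png

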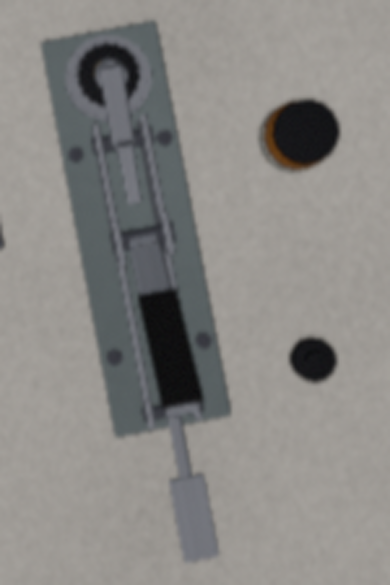

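View pics/sc.png

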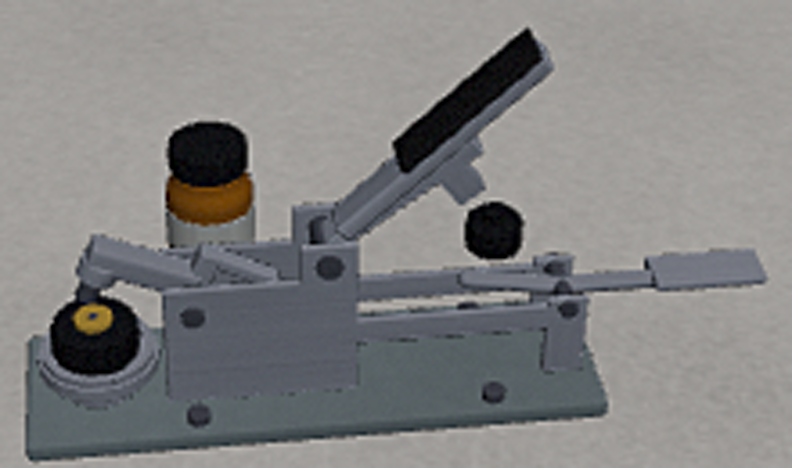

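```bash
cat > h.py <<'E'
import numpy as np
from workcell import arm
C={n:arm.calibration(n) for n in("side","top")}
def proj(n,P):
    c=C[n];p=(np.atleast_2d(P)-c["position"])@c["orientation"];q=p@c["intrinsics"].T
    return q[:,:2]/q[:,2:]
def world(th,P):
    x,y,a=th;P=np.atleast_2d(P);c,s=np.cos(a),np.sin(a)
    return np.c_[x+c*P[:,0]-s*P[:,1],y+s*P[:,0]+c*P[:,1],P[:,2]]
E
python3 - <<'E'
from h import *
from scipy.optimize import least_squares
t=lambda L:np.array(L)/2.6+[225,115]
s=lambda L:np.array(L)/3.6+[180,135]
# pliers +x toward robot: yaw ~ pi ; image right=-y world = pliers +y
P=np.array([[-160,-45,12],[-160,45,12],[145,45,12],[145,-45,12],[175,-13,62],[175,13,62],[235,13,62],[235,-13,62]])/1e3
uv=t([(42,42),(157,21),(230,412),(116,437),(169,481),(205,474),(218,553),(186,562)])
# side: plate corners on camera side(near y world + = pliers -y)
Ps=np.array([[-160,-45,12],[145,-45,12],[205,0,62]])/1e3
us=s([(27,452),(606,408),(706,268)])
f=lambda th:np.r_[(proj("top",world(th,P))-uv).ravel(),(proj("side",world(th,Ps))-us).ravel()]
r=least_squares(f,[0.5,0.1,np.pi+.15]);th=r.x;print(th,np.round(r.fun.reshape(-1,2),1))
# handle rubber end: unknown x,z
g=lambda q:np.r_[(proj("top",world(th,[[q[0],0,q[1]]]))-t([(181,405)])).ravel(),(proj("side",world(th,[[q[0],0,q[1]]]))-s([(540,40)])).ravel()]
r2=least_squares(g,[.12,.18]);print("handle end",r2.x,r2.fun, np.hypot(r2.x[0],r2.x[1]-.095))
np.save("th.npy",th)
d=r2.x-[0,.095]
n=np.hypot(*d)
for nm,p in dict(grip=[d[0]*125/150,0,.095+d[1]*125/150],pad=[.205,0,.062],pivot=[0,0,.095],lockend=[.15,0,.105]).items(): print(nm,world(th,[p]),np.hypot(*world(th,[p])[0,:2]))
E
```

```text
[0.51998884 0.08944169 3.33734826] [[-1.7 -1.3]
 [-1.  -1.7]
 [ 0.5  0.8]
 [-1.  -0.1]
 [-0.6  0. ]
 [-0.6  0.1]
 [ 0.6  1.9]
 [-1.   1.1]
 [-1.3 -2.3]
 [ 0.5 -3.2]
 [ 0.2 -2.1]]
handle end [0.10424828 0.20440111] [ 0.36268935  0.33130583 -0.43888362  0.05558813] 0.15111686331016508
grip [[0.43477447 0.07254411 0.18616759]] 0.440785077755175
pad [[0.31890414 0.0495676  0.062     ]] 0.3227333182452726
pivot [[0.51998884 0.08944169 0.095     ]] 0.5276250619655637
lockend [[0.37285369 0.06026553 0.105     ]] 0.37769274218034166
```

Emit:
step_arm:
  translation:
    - [1.9,-2.8,-1]
    - [1.9,-2.8,-1]
    - [1.9,-2.8,-1]
    - [1.9,-2.8,-1]
    - [1.9,-2.8,-1]
  dr:
    - [0,0,0.114]
    - [0,0,0]
    - [0,0,0]
    - [0,0,0]
    - [0,0,0]
  claw: [0,0,0,0,0]

```text
clock: 0.52
ee_pos: [0.2377, -0.3886, 0.2312]
tool_rot: [[0.981, 0.194, -0.0], [0.194, -0.981, 0.001], [-0.0, -0.001, -1.0]]
wrist_force: [0.9, -0.0, -0.2]
gripper_width: 0.064
finger_force: 0.0
```

Emit:
step_arm:
  translation:
    - [1.9,-2.8,0]
    - [1.9,-2.8,0]
    - [1.9,-2.8,0]
    - [1.9,-2.8,0]
    - [1.9,-2.8,0]
  dr:
    - [0,0,0]
    - [0,0,0]
    - [0,0,0]
    - [0,0,0]
    - [0,0,0]
  claw: [0,0,0,0,0]

```text
clock: 0.93
ee_pos: [0.3036, -0.2329, 0.2311]
tool_rot: [[0.981, 0.194, -0.0], [0.194, -0.981, 0.0], [-0.0, -0.0, -1.0]]
wrist_force: [0.7, 0.1, 0.3]
gripper_width: 0.0307
finger_force: 0.0
```

Emit:
step_arm:
  translation:
    - [1.9,-2.8,0]
    - [1.9,-2.8,0]
    - [1.9,-2.8,0]
    - [1.9,-2.8,0]
    - [1.9,-2.8,0]
  dr:
    - [0,0,0]
    - [0,0,0]
    - [0,0,0]
    - [0,0,0]
    - [0,0,0]
  claw: [0,0,0,0,0]

```text
clock: 1.35
ee_pos: [0.3695, -0.0772, 0.2312]
tool_rot: [[0.981, 0.194, 0.0], [0.194, -0.981, -0.0], [0.0, 0.0, -1.0]]
wrist_force: [0.8, -0.5, 0.3]
gripper_width: 0.0006
finger_force: 0.0
```

Emit:
step_arm:
  translation:
    - [2,-2.7,0]
    - [2,-2.7,0]
    - [2,-2.7,0]
    - [2,-2.7,0]
    - [2,-2.6,0]
  dr:
    - [0,0,0]
    - [0,0,0]
    - [0,0,0]
    - [0,0,0]
    - [0,0,0]
  claw: [0,0,0,0,0]

```text
clock: 1.77
ee_pos: [0.4415, 0.0739, 0.2311]
tool_rot: [[0.981, 0.195, -0.001], [0.195, -0.981, 0.0], [-0.001, -0.0, -1.0]]
wrist_force: [1.2, -0.8, 0.1]
gripper_width: 0.0007
finger_force: 0.0
```

```bash
python3 - <<'E'
from h import *
import cv2
th=np.load("th.npy");s=arm.read_state();p=s["ee_pos"];d=p[:2]-th[:2]
c,sn=np.cos(th[2]),np.sin(th[2]);print("pliers frame",c*d[0]+sn*d[1],-sn*d[0]+c*d[1],p[2])
a=arm.camera("top")[:,:,::-1][170:330,200:360];b=arm.camera("side")[:,:,::-1][80:240,240:400]
im=cv2.resize(np.hstack([a,b]),None,fx=2.4,fy=2.4,interpolation=cv2.INTER_CUBIC)
cv2.imwrite("pics/h1.png",im)
E
```

```text
pliers frame 0.0800325390297212 -4.18644422155931e-05 0.23107355932389054
```

View pics/h1.png

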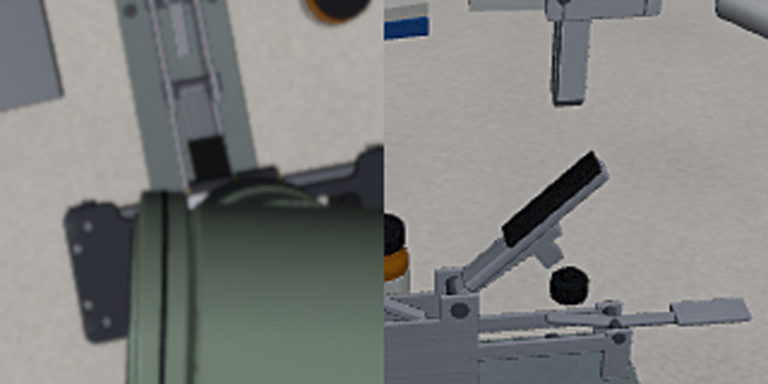

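The fingers hang above the rubber, with the tip at (567,103) and the handle's end at (600,165). The body's long side lies across the pliers, so I'll descend.

Emit:
step_arm:
  translation:
    - [0,0,0.9]
    - [0,0,0.9]
    - [0,0,0.8]
    - [0,0,0.8]
    - [0,0,0.2]
  dr:
    - [0,0,0]
    - [0,0,0]
    - [0,0,0]
    - [0,0,0]
    - [0,0,0]
  claw: [0,0,0,0,0]

```text
clock: 2.28
ee_pos: [0.4397, 0.071, 0.1931]
tool_rot: [[0.981, 0.193, -0.004], [0.193, -0.981, -0.0], [-0.004, -0.001, -1.0]]
wrist_force: [-0.7, -0.4, -0.2]
gripper_width: 0.0005
finger_force: 0.0
```

Emit:
step_arm:
  translation:
    - [-0.1,0,0.2]
    - [-0.1,0,0.2]
    - [-0.1,0,0.2]
    - [-0.1,0,0.2]
    - [-0.1,0,0.2]
  dr:
    - [0,0,0]
    - [0,0,0]
    - [0,0,0]
    - [0,0,0]
    - [0,0,0]
  claw: [0,0,0,0,0]

```text
clock: 2.7
ee_pos: [0.4368, 0.0709, 0.1856]
tool_rot: [[0.981, 0.194, 0.001], [0.194, -0.981, -0.0], [0.001, 0.0, -1.0]]
wrist_force: [-0.0, -0.6, -0.3]
gripper_width: 0.0006
finger_force: 0.0
```

Emit:
step_arm:
  translation:
    - [-0.2,0,0.3]
    - [-0.2,0,0.3]
    - [-0.2,0,0.3]
    - [-0.2,0,0.3]
    - [-0.2,0,0.3]
  dr:
    - [0,0,0]
    - [0,0,0]
    - [0,0,0]
    - [0,0,0]
    - [0,0,0]
  claw: [0,0,0,0,0]

```text
clock: 3.12
ee_pos: [0.4266, 0.0691, 0.1702]
tool_rot: [[0.981, 0.195, 0.0], [0.195, -0.981, 0.0], [0.0, 0.0, -1.0]]
wrist_force: [0.1, -0.2, 0.1]
gripper_width: 0.0008
finger_force: 0.2
```

Emit:
step_arm:
  translation:
    - [-0.1,0,0.3]
    - [-0.1,0,0.3]
    - [-0.1,0,0.3]
    - [-0.1,0,0.3]
    - [-0.1,0,0.3]
  dr:
    - [0,0,0]
    - [0,0,0]
    - [0,0,0]
    - [0,0,0]
    - [0,0,0]
  claw: [0,0,0,0,0]

```text
clock: 3.53
ee_pos: [0.4218, 0.0681, 0.1552]
tool_rot: [[0.981, 0.195, -0.0], [0.195, -0.981, -0.0], [-0.0, 0.0, -1.0]]
wrist_force: [0.2, -0.2, 0.5]
gripper_width: 0.0007
finger_force: 0.3
```

```bash
python3 - <<'E'
from h import *
import cv2
print(arm.read_state()["wrist_force"])
b=arm.camera("side")[:,:,::-1][120:260,190:400]
cv2.imwrite("pics/h2.png",cv2.resize(b,None,fx=3.6,fy=3.6,interpolation=cv2.INTER_CUBIC))
E
```

```text
[ 0.19266984 -0.17167839  0.45812772]
```

View pics/h2.png

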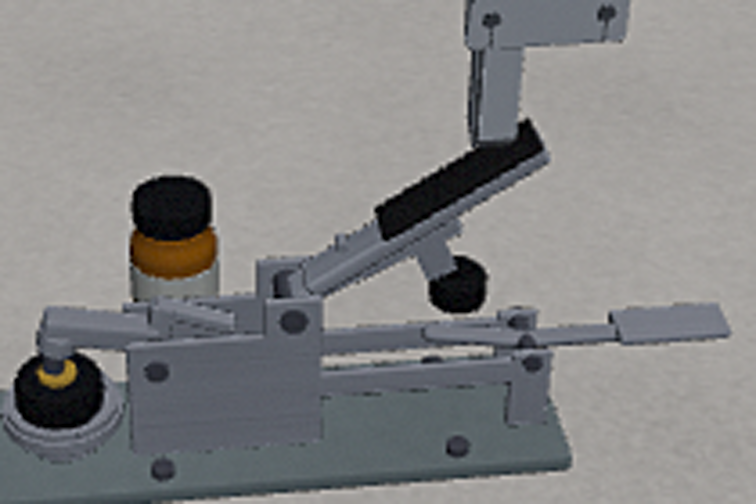

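The finger rests on the rubber near (500,140), the handle has dropped to about 29°, and the pad has nearly reached the bush. I'll carry on.

Emit:
step_arm:
  translation:
    - [-0.1,0,0.3]
    - [-0.1,0,0.3]
    - [-0.1,0,0.3]
    - [-0.1,0,0.2]
    - [-0.1,0,0.2]
  dr:
    - [0,0,0]
    - [0,0,0]
    - [0,0,0]
    - [0,0,0]
    - [0,0,0]
  claw: [0,0,0,0,0]

```text
clock: 4.0
ee_pos: [0.4169, 0.0671, 0.1422]
tool_rot: [[0.981, 0.195, -0.0], [0.195, -0.981, -0.0], [-0.0, 0.0, -1.0]]
wrist_force: [-0.8, -0.6, 2.3]
gripper_width: 0.0003
finger_force: 0.8
```

Emit:
step_arm:
  translation:
    - [-0.1,0,0.2]
    - [-0.1,0,0.2]
    - [-0.1,0,0.2]
    - [-0.1,0,0.2]
    - [0,0,0.2]
  dr:
    - [0,0,0]
    - [0,0,0]
    - [0,0,0]
    - [0,0,0]
    - [0,0,0]
  claw: [0,0,0,0,0]

```text
clock: 4.42
ee_pos: [0.413, 0.0663, 0.1325]
tool_rot: [[0.981, 0.195, 0.0], [0.195, -0.981, -0.0], [0.0, 0.0, -1.0]]
wrist_force: [-0.8, -0.1, 3.4]
gripper_width: 0.0005
finger_force: 1.6
```

Emit:
step_arm:
  translation:
    - [-0.1,0,0.2]
    - [0,0,0.2]
    - [-0.1,0,0.2]
    - [0,0,0.2]
    - [0,0,0.1]
  dr:
    - [0,0,0]
    - [0,0,0]
    - [0,0,0]
    - [0,0,0]
    - [0,0,0]
  claw: [0,0,0,0,0]

```text
clock: 4.83
ee_pos: [0.4107, 0.0659, 0.1234]
tool_rot: [[0.981, 0.195, -0.001], [0.195, -0.981, -0.0], [-0.001, 0.0, -1.0]]
wrist_force: [-2.2, -0.3, 7.5]
gripper_width: 0.0007
finger_force: 3.1
```

Emit:
step_arm:
  translation:
    - [0,0,0.1]
    - [0,0,0.1]
    - [0,0,0.1]
    - [0,0,0.1]
    - [0,0,0.1]
  dr:
    - [0,0,0]
    - [0,0,0]
    - [0,0,0]
    - [0,0,0]
    - [0,0,0]
  claw: [0,0,0,0,0]

```text
clock: 5.25
ee_pos: [0.4109, 0.0658, 0.1189]
tool_rot: [[0.981, 0.195, -0.001], [0.195, -0.981, -0.0], [-0.001, 0.0, -1.0]]
wrist_force: [-4.0, 0.0, 9.6]
gripper_width: 0.0003
finger_force: 3.7
```

Emit:
step_arm:
  translation:
    - [-0.05,0,0.1]
    - [-0.05,0,0.1]
    - [0,0,0.1]
    - [0,0,0.1]
  dr:
    - [0,0,0]
    - [0,0,0]
    - [0,0,0]
    - [0,0,0]
  claw: [0,0,0,0]

```text
clock: 5.58
ee_pos: [0.4097, 0.0656, 0.1149]
tool_rot: [[0.981, 0.195, -0.001], [0.195, -0.981, -0.001], [-0.001, 0.0, -1.0]]
wrist_force: [-3.6, -0.3, 9.0]
gripper_width: 0.0009
finger_force: 3.9
```

Emit:
step_arm:
  translation:
    - [0,0,0.1]
    - [-0.05,0,0.1]
    - [0,0,0.1]
  dr:
    - [0,0,0]
    - [0,0,0]
    - [0,0,0]
  claw: [0,0,0]

```text
clock: 5.83
ee_pos: [0.4091, 0.0654, 0.1119]
tool_rot: [[0.981, 0.195, -0.001], [0.195, -0.981, -0.001], [-0.001, 0.0, -1.0]]
wrist_force: [-4.2, -0.5, 7.9]
gripper_width: 0.0007
finger_force: 3.9
```

Force is falling, so centre is near.

Emit:
step_arm:
  translation:
    - [0,0,0.1]
    - [0,0,0.1]
    - [0,0,0.1]
  dr:
    - [0,0,0]
    - [0,0,0]
    - [0,0,0]
  claw: [0,0,0]

```text
clock: 6.08
ee_pos: [0.4089, 0.0654, 0.1087]
tool_rot: [[0.981, 0.195, -0.002], [0.195, -0.981, -0.001], [-0.002, 0.0, -1.0]]
wrist_force: [-2.8, -0.5, 8.9]
gripper_width: 0.0006
finger_force: 3.7
```

Emit:
step_arm:
  translation:
    - [0,0,0.1]
    - [0,0,0.1]
  dr:
    - [0,0,0]
    - [0,0,0]
  claw: [0,0]

```text
clock: 6.25
ee_pos: [0.4087, 0.0654, 0.1065]
tool_rot: [[0.981, 0.195, -0.002], [0.195, -0.981, -0.001], [-0.002, 0.0, -1.0]]
wrist_force: [-4.6, -0.7, 7.9]
gripper_width: 0.0004
finger_force: 3.5
```

Emit:
step_arm:
  translation:
    - [0,0,0.1]
    - [0,0,0.1]
  dr:
    - [0,0,0]
    - [0,0,0]
  claw: [0,0]

```text
clock: 6.42
ee_pos: [0.4086, 0.0655, 0.1044]
tool_rot: [[0.981, 0.195, -0.002], [0.195, -0.981, -0.0], [-0.002, 0.0, -1.0]]
wrist_force: [-3.9, -0.3, 6.9]
gripper_width: 0.0003
finger_force: 3.2
```

Emit:
step_arm:
  translation:
    - [0,0,0.1]
    - [0,0,0.1]
  dr:
    - [0,0,0]
    - [0,0,0]
  claw: [0,0]

```text
clock: 6.58
ee_pos: [0.4086, 0.0655, 0.1022]
tool_rot: [[0.981, 0.195, -0.002], [0.195, -0.981, -0.0], [-0.002, 0.0, -1.0]]
wrist_force: [-3.0, -2.0, 6.3]
gripper_width: 0.0003
finger_force: 2.8
```

Emit:
step_arm:
  translation:
    - [0,0,0.1]
    - [0,0,0.1]
  dr:
    - [0,0,0]
    - [0,0,0]
  claw: [0,0]

```text
clock: 6.75
ee_pos: [0.4085, 0.0655, 0.1001]
tool_rot: [[0.981, 0.195, -0.002], [0.195, -0.981, -0.0], [-0.002, -0.0, -1.0]]
wrist_force: [-3.7, -2.0, 5.6]
gripper_width: 0.0006
finger_force: 2.3
```

Emit:
step_arm:
  translation:
    - [0,0,0.1]
    - [0,0,0.1]
  dr:
    - [0,0,0]
    - [0,0,0]
  claw: [0,0]

```text
clock: 6.92
ee_pos: [0.4088, 0.0656, 0.098]
tool_rot: [[0.981, 0.195, -0.002], [0.195, -0.981, -0.0], [-0.002, -0.0, -1.0]]
wrist_force: [-2.3, -0.1, 4.1]
gripper_width: 0.0003
finger_force: 1.7
```

Emit:
step_arm:
  translation:
    - [0,0,0.1]
    - [0,0,0.1]
  dr:
    - [0,0,0]
    - [0,0,0]
  claw: [0,0]

```text
clock: 7.08
ee_pos: [0.4093, 0.0657, 0.096]
tool_rot: [[0.981, 0.195, -0.001], [0.195, -0.981, 0.0], [-0.001, -0.0, -1.0]]
wrist_force: [-1.9, -0.7, 2.6]
gripper_width: 0.0005
finger_force: 1.2
```

Emit:
step_arm:
  translation:
    - [0,0,0.1]
    - [0,0,0.1]
  dr:
    - [0,0,0]
    - [0,0,0]
  claw: [0,0]

```text
clock: 7.25
ee_pos: [0.4097, 0.0657, 0.0941]
tool_rot: [[0.981, 0.194, 0.0], [0.194, -0.981, 0.0], [0.0, -0.0, -1.0]]
wrist_force: [-0.7, -1.0, 1.1]
gripper_width: 0.0008
finger_force: 0.5
```

Emit:
step_arm:
  translation:
    - [0,0,0.1]
    - [0,0,0.1]
  dr:
    - [0,0,0]
    - [0,0,0]
  claw: [0,0]

```text
clock: 7.42
ee_pos: [0.4098, 0.0658, 0.0921]
tool_rot: [[0.981, 0.194, 0.0], [0.194, -0.981, 0.0], [0.0, -0.0, -1.0]]
wrist_force: [-0.5, 0.2, -0.9]
gripper_width: 0.0008
finger_force: 0.0
```

Emit:
step_arm:
  translation:
    - [0,0,0.1]
    - [0,0,0.1]
  dr:
    - [0,0,0]
    - [0,0,0]
  claw: [0,0]

```text
clock: 7.58
ee_pos: [0.4097, 0.0657, 0.0902]
tool_rot: [[0.981, 0.195, 0.0], [0.195, -0.981, 0.0], [0.0, -0.0, -1.0]]
wrist_force: [0.9, -0.5, -1.0]
gripper_width: 0.0009
finger_force: 0.0
```

```bash
python3 - <<'E'
from h import *
import cv2
b=arm.camera("side")[:,:,::-1][120:260,190:400]
cv2.imwrite("pics/h3.png",cv2.resize(b,None,fx=3.6,fy=3.6,interpolation=cv2.INTER_CUBIC))
E
```

```text
(no output)
```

View pics/h3.png

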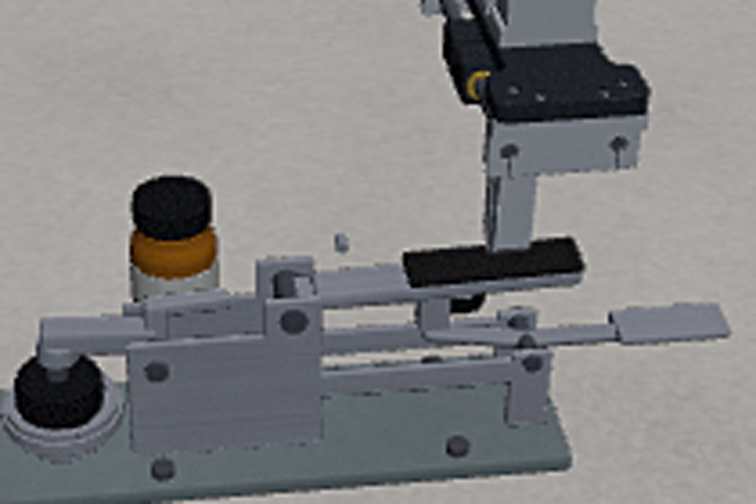

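The handle is nearly level under the finger at (512,250), the pad is on the bush and the linkage foot is near the lever at (435,330). I'll check the stop gently.

Emit:
step_arm:
  translation:
    - [0,0,0.1]
  dr:
    - [0,0,0]
  claw: [0]

```text
clock: 7.72
ee_pos: [0.4098, 0.0657, 0.0894]
tool_rot: [[0.981, 0.195, 0.0], [0.195, -0.981, 0.0], [0.0, 0.0, -1.0]]
wrist_force: [-0.7, 0.2, 0.6]
gripper_width: 0.0005
finger_force: 0.0
```

Emit:
step_arm:
  translation:
    - [0,0,0.1]
  dr:
    - [0,0,0]
  claw: [0]

```text
clock: 7.8
ee_pos: [0.4098, 0.0657, 0.0884]
tool_rot: [[0.981, 0.195, 0.0], [0.195, -0.981, 0.0], [0.0, 0.0, -1.0]]
wrist_force: [0.1, 0.7, 0.4]
gripper_width: 0.0008
finger_force: 0.0
```

Emit:
step_arm:
  translation:
    - [0,0,0.1]
  dr:
    - [0,0,0]
  claw: [0]

```text
clock: 7.88
ee_pos: [0.4097, 0.0657, 0.0874]
tool_rot: [[0.981, 0.195, 0.0], [0.195, -0.981, -0.0], [0.0, 0.0, -1.0]]
wrist_force: [-0.7, -0.0, 2.2]
gripper_width: 0.0007
finger_force: 1.0
```

Emit:
step_arm:
  translation:
    - [0,0,0.05]
  dr:
    - [0,0,0]
  claw: [0]

```text
clock: 7.97
ee_pos: [0.4097, 0.0656, 0.0871]
tool_rot: [[0.981, 0.195, 0.0], [0.195, -0.981, -0.0], [0.0, 0.0, -1.0]]
wrist_force: [-1.0, -0.7, 3.7]
gripper_width: 0.0007
finger_force: 1.7
```

Emit:
step_arm:
  translation:
    - [0,0,0.05]
  dr:
    - [0,0,0]
  claw: [0]

```text
clock: 8.05
ee_pos: [0.4097, 0.0656, 0.0868]
tool_rot: [[0.981, 0.195, -0.0], [0.195, -0.981, -0.0], [-0.0, 0.0, -1.0]]
wrist_force: [-1.8, -0.7, 4.0]
gripper_width: 0.0006
finger_force: 2.2
```

Emit:
step_arm:
  translation:
    - [0,0,0.1]
  dr:
    - [0,0,0]
  claw: [0]

```text
clock: 8.13
ee_pos: [0.4097, 0.0656, 0.086]
tool_rot: [[0.981, 0.195, -0.0], [0.195, -0.981, -0.0], [-0.0, 0.0, -1.0]]
wrist_force: [-2.0, -0.3, 7.1]
gripper_width: 0.0004
finger_force: 3.4
```

Emit:
step_arm:
  translation:
    - [0,0,0.1]
  dr:
    - [0,0,0]
  claw: [0]

```text
clock: 8.22
ee_pos: [0.4096, 0.0655, 0.0851]
tool_rot: [[0.981, 0.195, -0.0], [0.195, -0.981, -0.0], [-0.0, 0.0, -1.0]]
wrist_force: [-3.1, -1.0, 9.6]
gripper_width: 0.0004
finger_force: 4.6
```

```bash
python3 - <<'E'
from h import *
th=np.load("th.npy")
for z in(.085,.095,.105): print(z,(proj("side",world(th,[[.15,0,z],[.125,0,z],[.15,-.013,z],[.15,.013,z]]))-[190,120])*3.6)
E
```

```text
0.085 [[572.80502145 287.09200623]
 [525.48326584 290.60115487]
 [579.14044678 302.12995775]
 [566.61033958 272.38812753]]
0.095 [[574.62761029 271.58019559]
 [527.00682686 275.08241672]
 [581.02475509 286.53783234]
 [568.3734766  256.9569437 ]]
0.105 [[576.47360414 255.86918794]
 [528.54999017 259.364013  ]
 [582.93353944 270.74317441]
 [570.1590005  241.32982729]]
```

Emit:
step_arm:
  translation:
    - [0,0,-0.2]
    - [0,0,-0.2]
    - [0,0,-0.2]
    - [0,0,-0.3]
    - [0,0,-0.3]
  dr:
    - [0,0,0]
    - [0,0,0]
    - [0,0,0]
    - [0,0,0]
    - [0,0,0]
  claw: [0,0,0,0,0]

```text
clock: 8.63
ee_pos: [0.4095, 0.0657, 0.0964]
tool_rot: [[0.981, 0.195, -0.0], [0.195, -0.981, 0.0], [-0.0, -0.0, -1.0]]
wrist_force: [-0.2, 0.1, 0.2]
gripper_width: 0.0005
finger_force: 0.0
```

It stayed down as I lifted off, so it's locked. I'll move over the paddle while the two seconds run.

Emit:
step_arm:
  translation:
    - [0,0,-1]
    - [0,0,-1]
    - [0,0,-1]
    - [-1,0,0]
    - [-1.5,0,0]
  dr:
    - [0,0,0]
    - [0,0,0]
    - [0,0,0]
    - [0,0,0]
    - [0,0,0]
  claw: [0,0,0,0,0]

```text
clock: 9.05
ee_pos: [0.3864, 0.0606, 0.128]
tool_rot: [[0.981, 0.195, 0.003], [0.195, -0.981, -0.0], [0.003, 0.001, -1.0]]
wrist_force: [-0.5, -0.3, -0.5]
gripper_width: 0.0004
finger_force: 0.0
```

Emit:
step_arm:
  translation:
    - [-1.5,0,0]
    - [-1.5,-0.2,0]
    - [-1.5,0,0]
    - [-1.0,0,0]
    - [-0.7,0,0]
  dr:
    - [0,0,0]
    - [0,0,0]
    - [0,0,0]
    - [0,0,0]
    - [0,0,0]
  claw: [0,0,0,0,0]

```text
clock: 9.47
ee_pos: [0.3223, 0.0506, 0.1263]
tool_rot: [[0.981, 0.194, -0.0], [0.194, -0.981, -0.0], [-0.0, 0.0, -1.0]]
wrist_force: [-0.2, 0.5, 0.6]
gripper_width: 0.0003
finger_force: 0.0
```

```bash
python3 - <<'E'
from h import *
import cv2
b=arm.camera("side")[:,:,::-1][120:260,190:400]
cv2.imwrite("pics/h4.png",cv2.resize(b,None,fx=3.6,fy=3.6,interpolation=cv2.INTER_CUBIC))
E
```

```text
(no output)
```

View pics/h4.png

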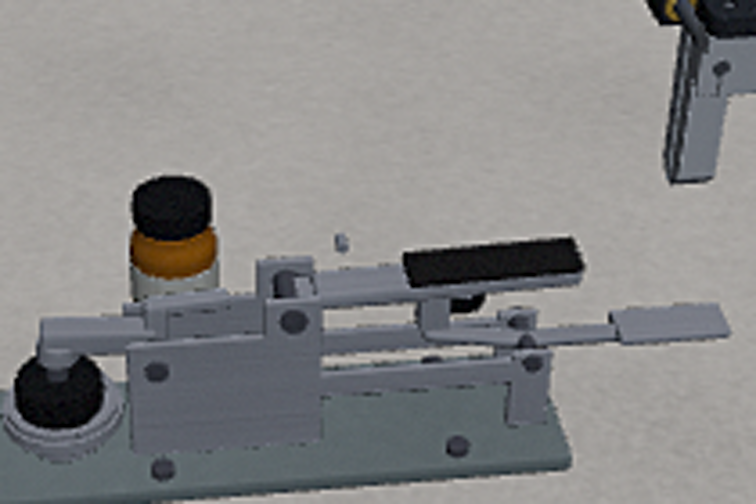

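Locked: the handle is unchanged with the hand off, its end at (580,250), and the pad is on the bush. The fingers are at (692,180), above the paddle (670,322).

Emit:
step_arm:
  translation:
    - [0,0,0]
    - [0,0,0]
    - [0,0,0]
    - [0,0,0]
    - [0,0,0]
  dr:
    - [0,0,0]
    - [0,0,0]
    - [0,0,0]
    - [0,0,0]
    - [0,0,0]
  claw: [0,0,0,0,0]

```text
clock: 9.93
ee_pos: [0.3243, 0.0507, 0.1265]
tool_rot: [[0.981, 0.195, -0.0], [0.195, -0.981, 0.0], [-0.0, -0.0, -1.0]]
wrist_force: [-0.3, -0.0, -0.4]
gripper_width: 0.0008
finger_force: 0.0
```

Emit:
step_arm:
  translation:
    - [0,0,0.8]
    - [0,0,0.8]
    - [0,0,0.8]
    - [0,0,0.8]
    - [0,0,0.6]
  dr:
    - [0,0,0]
    - [0,0,0]
    - [0,0,0]
    - [0,0,0]
    - [0,0,0]
  claw: [0,0,0,0,0]

```text
clock: 10.35
ee_pos: [0.3229, 0.0508, 0.0869]
tool_rot: [[0.981, 0.195, -0.002], [0.195, -0.981, 0.0], [-0.002, -0.001, -1.0]]
wrist_force: [0.3, 0.2, -0.6]
gripper_width: 0.0005
finger_force: 0.0
```

Emit:
step_arm:
  translation:
    - [0,0,0]
    - [0,0,0]
    - [0,0,0]
    - [0,0,0]
    - [0,0,0]
  dr:
    - [0,0,0]
    - [0,0,0]
    - [0,0,0]
    - [0,0,0]
    - [0,0,0]
  claw: [0,0,0,0,0]

```text
clock: 10.77
ee_pos: [0.3244, 0.0506, 0.0889]
tool_rot: [[0.981, 0.195, 0.001], [0.195, -0.981, -0.0], [0.001, 0.0, -1.0]]
wrist_force: [0.5, 0.7, 0.5]
gripper_width: 0.0001
finger_force: 0.0
```

Emit:
step_arm:
  translation:
    - [0,0,0]
    - [0,0,0]
    - [0,0,0]
    - [0,0,0]
    - [0,0,0]
  dr:
    - [0,0,0]
    - [0,0,0]
    - [0,0,0]
    - [0,0,0]
    - [0,0,0]
  claw: [0,0,0,0,0]

```text
clock: 11.18
ee_pos: [0.3239, 0.0507, 0.0885]
tool_rot: [[0.981, 0.195, 0.0], [0.195, -0.981, -0.0], [0.0, 0.0, -1.0]]
wrist_force: [0.5, 0.1, -0.3]
gripper_width: 0.0005
finger_force: 0.0
```

Emit:
step_arm:
  translation:
    - [0,0,0.5]
    - [0,0,0.5]
    - [0,0,0.5]
    - [0,0,0.3]
    - [0,0,0.2]
  dr:
    - [0,0,0]
    - [0,0,0]
    - [0,0,0]
    - [0,0,0]
    - [0,0,0]
  claw: [0,0,0,0,0]

```text
clock: 11.6
ee_pos: [0.3232, 0.0508, 0.0676]
tool_rot: [[0.981, 0.195, -0.002], [0.195, -0.981, 0.0], [-0.002, -0.0, -1.0]]
wrist_force: [0.9, -0.4, -0.4]
gripper_width: 0.0003
finger_force: 0.0
```

Emit:
step_arm:
  translation:
    - [0,0,0.2]
    - [0,0,0.2]
    - [0,0,0.2]
    - [0,0,0.1]
  dr:
    - [0,0,0]
    - [0,0,0]
    - [0,0,0]
    - [0,0,0]
  claw: [0,0,0,0]

```text
clock: 11.93
ee_pos: [0.3239, 0.0507, 0.0613]
tool_rot: [[0.981, 0.195, -0.0], [0.195, -0.981, -0.0], [-0.0, -0.0, -1.0]]
wrist_force: [0.1, 0.1, 0.5]
gripper_width: 0.0003
finger_force: 0.0
```

Emit:
step_arm:
  translation:
    - [0,0,0.2]
    - [0,0,0.2]
    - [0,0,0.2]
    - [0,0,0.1]
  dr:
    - [0,0,0]
    - [0,0,0]
    - [0,0,0]
    - [0,0,0]
  claw: [0,0,0,0]

```text
clock: 12.27
ee_pos: [0.3237, 0.0507, 0.0542]
tool_rot: [[0.981, 0.195, -0.0], [0.195, -0.981, 0.0], [-0.0, -0.0, -1.0]]
wrist_force: [-0.6, -0.7, 0.4]
gripper_width: 0.0006
finger_force: 0.0
```

Emit:
step_arm:
  translation:
    - [0,0,0.2]
    - [0,0,0.2]
    - [0,0,0.1]
  dr:
    - [0,0,0]
    - [0,0,0]
    - [0,0,0]
  claw: [0,0,0]

```text
clock: 12.52
ee_pos: [0.3237, 0.0507, 0.0492]
tool_rot: [[0.981, 0.195, -0.0], [0.195, -0.981, 0.0], [-0.0, -0.0, -1.0]]
wrist_force: [-0.5, -0.7, 0.5]
gripper_width: 0.0004
finger_force: 0.0
```

```bash
python3 - <<'E'
from h import *
import cv2
f=lambda a:cv2.resize(a,None,fx=3.2,fy=3.2,interpolation=cv2.INTER_CUBIC)
b=arm.camera("side")[:,:,::-1][140:260,290:420];a=arm.camera("top")[:,:,::-1][230:350,240:360]
cv2.imwrite("pics/h5.png",f(np.hstack([b,a])))
E
```

```text
(no output)
```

View pics/h5.png

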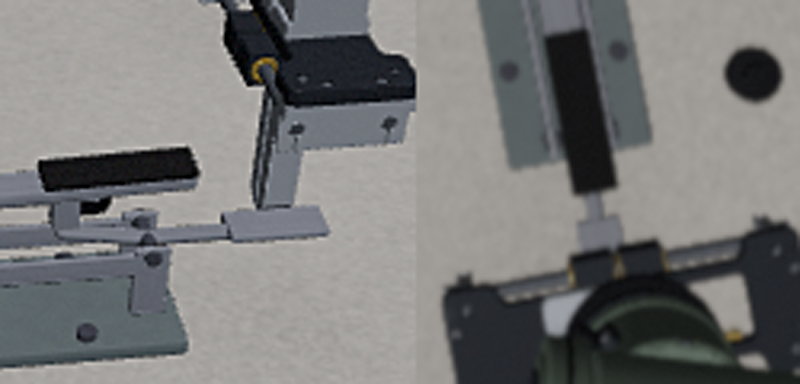

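```bash
python3 - <<'E'
from h import *
th=np.load("th.npy");s=arm.read_state();T=s["ee_pos"];R=s["tool_rot"];print(T,s["wrist_force"])
for nm,d in dict(c=[0,0,0],near_in=[.008,-.0125,0],near_out=[-.008,-.0125,0],far_in=[.008,.0125,0]).items():
    w=T+R@np.array(d); print(nm,(proj("side",w)-[290,140])*3.2)
for n,z in(("rest",.062),("low",.05)):
    print(n,(proj("side",world(th,[[.175,-.013,z],[.175,.013,z],[.235,.013,z],[.235,-.013,z]]))-[290,140])*3.2)
E
```

```text
[0.32366986 0.0507179  0.04921807] [-0.7197629  -1.28304503 -0.46913418]
c [[265.61761589 233.08204106]]
near_in [[258.51617004 247.06083216]]
near_out [[284.88036121 245.02050746]]
far_in [[246.73410132 221.37861039]]
rest [[232.78258009 232.59210069]
 [220.99260398 205.96552016]
 [318.47435454 198.66197665]
 [332.38053896 225.00727024]]
low [[230.54764024 248.51388747]
 [218.89279183 221.73747141]
 [315.67045424 214.4190295 ]
 [329.4107374  240.9152695 ]]
```

```bash
python3 - <<'E'
from h import *
R=np.array([[.981,.195,0],[.195,-.981,0],[0,0,-1]])
for nm,T,o in(("h1",[.4415,.0739,.2311],(316,122.9)),("h2",[.4218,.0681,.1552],(190+500/3.6,120+141/3.6)),("h3",[.4097,.0657,.0902],(190+512/3.6,120+250/3.6)),("h4",[.324,.0506,.1265],(190+692/3.6,120+181/3.6)),("h5",[.3237,.0507,.0492],(290+275/3.2,140+207/3.2))):
    T=np.array(T); print(nm,"obs near bottom mid",np.round(o,1),[np.round(proj("side",T+R@np.array(d))[0],1) for d in([0,-.0125,0],[0,0,0],[0,0,-.02])])
print(arm.grip_depth)
E
```

```text
h1 obs near bottom mid [316.  122.9] [array([318. , 137.1]), array([316.5, 133.4]), array([317.2, 122.9])]
h2 obs near bottom mid [328.9 159.2] [array([326.8, 173.5]), array([325.3, 169.6]), array([326. , 160.1])]
h3 obs near bottom mid [332.2 189.4] [array([331. , 202.4]), array([329.5, 198.4]), array([330.3, 189.6])]
h4 obs near bottom mid [382.2 170.3] [array([380. , 183.5]), array([378. , 179.6]), array([379.4, 170.5])]
h5 obs near bottom mid [375.9 204.7] [array([374.9, 216.9]), array([373. , 212.8]), array([374.3, 204.6])]
0.0188
```

The visible fingertip sits a steady 12 to 13 px, about 22 mm, above the reported TCP. That fits the late handle contact too, so the paddle should meet the finger at a reading near 0.040. I'll go on down slowly.

Emit:
step_arm:
  translation:
    - [0,0,0.2]
    - [0,0,0.2]
    - [0,0,0.2]
  dr:
    - [0,0,0]
    - [0,0,0]
    - [0,0,0]
  claw: [0,0,0]

```text
clock: 12.87
ee_pos: [0.324, 0.0507, 0.0433]
tool_rot: [[0.981, 0.195, 0.0], [0.195, -0.981, -0.0], [0.0, 0.0, -1.0]]
wrist_force: [-0.1, 0.5, 0.2]
gripper_width: 0.0003
finger_force: 0.0
```

Emit:
step_arm:
  translation:
    - [0,0,0.1]
    - [0,0,0.1]
    - [0,0,0.1]
  dr:
    - [0,0,0]
    - [0,0,0]
    - [0,0,0]
  claw: [0,0,0]

```text
clock: 13.12
ee_pos: [0.3239, 0.0507, 0.0403]
tool_rot: [[0.981, 0.195, -0.0], [0.195, -0.981, 0.0], [-0.0, -0.0, -1.0]]
wrist_force: [-0.2, -0.0, 0.6]
gripper_width: 0.0005
finger_force: 0.0
```

Emit:
step_arm:
  translation:
    - [0,0,0.1]
    - [0,0,0.1]
    - [0,0,0.1]
  dr:
    - [0,0,0]
    - [0,0,0]
    - [0,0,0]
  claw: [0,0,0]

```text
clock: 13.37
ee_pos: [0.3239, 0.0507, 0.0374]
tool_rot: [[0.981, 0.195, -0.0], [0.195, -0.981, -0.0], [-0.0, 0.0, -1.0]]
wrist_force: [-0.1, 0.2, 0.8]
gripper_width: 0.0001
finger_force: 0.5
```

Finger force is 0.5 N, so this is contact.

Emit:
step_arm:
  translation:
    - [0,0,0.1]
    - [0,0,0.1]
    - [0,0,0.1]
  dr:
    - [0,0,0]
    - [0,0,0]
    - [0,0,0]
  claw: [0,0,0]

```text
clock: 13.62
ee_pos: [0.3238, 0.0507, 0.0346]
tool_rot: [[0.981, 0.195, -0.0], [0.195, -0.981, -0.0], [-0.0, -0.0, -1.0]]
wrist_force: [-1.8, 1.3, 3.3]
gripper_width: 0.0002
finger_force: 1.7
```

Emit:
step_arm:
  translation:
    - [0,0,0.1]
    - [0,0,0.1]
    - [0,0,0.1]
  dr:
    - [0,0,0]
    - [0,0,0]
    - [0,0,0]
  claw: [0,0,0]

```text
clock: 13.87
ee_pos: [0.3239, 0.0507, 0.0313]
tool_rot: [[0.981, 0.195, 0.0], [0.195, -0.981, -0.0], [0.0, 0.0, -1.0]]
wrist_force: [-1.6, 0.1, 1.5]
gripper_width: 0.0003
finger_force: 0.8
```

Emit:
step_arm:
  translation:
    - [0,0,0.1]
    - [0,0,0.1]
    - [0,0,0.1]
  dr:
    - [0,0,0]
    - [0,0,0]
    - [0,0,0]
  claw: [0,0,0]

```text
clock: 14.12
ee_pos: [0.324, 0.0507, 0.0283]
tool_rot: [[0.981, 0.194, 0.0], [0.194, -0.981, 0.0], [0.0, 0.0, -1.0]]
wrist_force: [-1.7, -0.1, 2.0]
gripper_width: 0.0005
finger_force: 1.0
```

Emit:
step_arm:
  translation:
    - [0,0,0.1]
    - [0,0,0.1]
    - [0,0,0.1]
  dr:
    - [0,0,0]
    - [0,0,0]
    - [0,0,0]
  claw: [0,0,0]

```text
clock: 14.37
ee_pos: [0.3241, 0.0507, 0.0254]
tool_rot: [[0.981, 0.194, 0.0], [0.194, -0.981, 0.0], [0.0, -0.0, -1.0]]
wrist_force: [0.1, -0.5, 1.2]
gripper_width: 0.0006
finger_force: 1.1
```

```bash
python3 - <<'E'
from h import *
import cv2
b=arm.camera("side")[:,:,::-1][120:260,190:420]
cv2.imwrite("pics/h6.png",cv2.resize(b,None,fx=3.4,fy=3.4,interpolation=cv2.INTER_CUBIC))
E
```

```text
(no output)
```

View pics/h6.png

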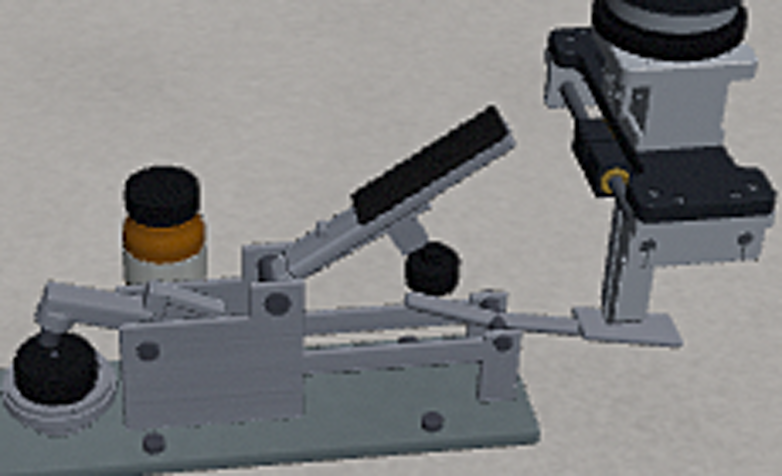

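Released: the handle has sprung up (end at (505,130)), the lever is down and the bush no longer stands proud. I'll withdraw straight up.

Emit:
step_arm:
  translation:
    - [0,0,-0.5]
    - [0,0,-0.5]
    - [0,0,-0.8]
    - [0,0,-1]
    - [0,0,-1]
  dr:
    - [0,0,0]
    - [0,0,0]
    - [0,0,0]
    - [0,0,0]
    - [0,0,0]
  claw: [0,0,0,0,0]

```text
clock: 14.83
ee_pos: [0.3238, 0.0508, 0.0643]
tool_rot: [[0.981, 0.194, 0.0], [0.194, -0.981, 0.0], [0.0, -0.0, -1.0]]
wrist_force: [0.7, 0.1, 0.4]
gripper_width: 0.0005
finger_force: 0.0
```

Emit:
step_arm:
  translation:
    - [0,0,-1]
    - [0,0,-1]
    - [0,0,-0.5]
    - [0,0,0]
    - [0,0,0]
  dr:
    - [0,0,0]
    - [0,0,0]
    - [0,0,0]
    - [0,0,0]
    - [0,0,0]
  claw: [0,0,0,0,0]

```text
clock: 15.25
ee_pos: [0.3242, 0.0507, 0.0888]
tool_rot: [[0.981, 0.195, 0.001], [0.195, -0.981, -0.0], [0.001, 0.0, -1.0]]
wrist_force: [0.8, 0.0, -0.1]
gripper_width: 0.0005
finger_force: 0.0
```

```bash
python3 - <<'E'
from workcell import arm
s=arm.read_state();print(s["clock"],s["ee_pos"],s["wrist_force"]);print(arm.close_job())
E
```

```text
15.25 [0.32415073 0.05069631 0.08876193] [ 0.76371032  0.02603474 -0.13099815]
the job is handed in; nothing more can be done
None
```

I pressed the bush home, left the pliers locked hands-off for over 2 s, then freed them with the release lever and handed the job in at 15.3 s. No verdict came back; the last picture showed the handle sprung open and the bush no longer proud, and the highest force I read was about 10 N.

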